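# Start the hotplate stirrer

### The arm

A 7-joint arm with a two-finger parallel gripper is mounted at the origin on the work surface. World frame = base frame: x ahead of the robot, y to its left, z up, the work surface at z = 0. Lengths are in mm, angles in degrees, forces in N, time in s.
With the tool pointing down it reaches from about 425 to 875 mm from the base axis. Payload 8.4 kg.
Tool frame: the origin (TCP) lies between the finger pads; the fingertips stand 25 mm ahead of it and the grasp point (between the pads) lies 6 mm ahead of it (arm.tcp_to_tips is the distance from the TCP to the fingertips, in mm); x points along the fingers, z is the direction in which the jaws open and shut, and the axes are right-handed (so a half turn about x gives the same grasp; the last joint's range is limited). The gripper opens to 85 mm and grips with 20 to 120 N. Pads are 22 mm wide; open, the fingers measure 114 mm over their backs; the gripper's body (76 mm by 85 mm) begins 54 mm behind the grasp point. The pads swing forward as they close: fully open they stand 13 mm farther back than shut.
Start: joints at [-73.235, 19.091, 2.286, 83.961, -0.768, 76.965, -3.352], TCP at [248.203, 600.717, 256.308] pointing down, gripper open.
Joint ranges: [-147.57, 147.57], [-21.85, 119.76], [-74.77, 79.35], [14.55, 137.4], [-85.83, 265.84], [4.83, 119.75], [-152.11, 152.11]. Speed limits (degrees/s): [127.2, 127.2, 159.86, 159.86, 180, 180, 180].

### API

Orientations are given as [roll, pitch, yaw] about the fixed x, y, z axes, in that order (R = Rz(yaw) Ry(pitch) Rx(roll)).
In Python, from rig import arm gives the robot as it stands.
- The arm moves only by the shell command python3 -m creep 'ROWS' [FORCE]. ROWS is JSON, a list of rows, each a list of 5 numbers: the shift along the tool's x, y, z in m, then the turn about the tool's x in rad, then the gripper command: -1 is fully open, 1 is shut, values between are in proportion. In form: [[tx, ty, tz, yaw, fingers], ...]. A call has 1 to 12 rows; each row is the pose to reach, as a shift and turn from the pose commanded when the call began, along the tool's axes at that moment; what a row does not reach only later rows make up. A row lasts 1/10 s, in which the tool goes at most 50 mm and 8.59 degrees, less where a joint would pass 70% of its speed; a pose out of reach is approached as far as the arm can. A call with a gripper value outside its range is refused whole. The fingers move at their own pace and stop on an object; FORCE is the grip in N (left out, the last holds). Time passes only in rows, so rows that repeat a pose let the fingers close. It gives the time, the measured TCP pose, the force and the opening at its end, in the units of the state.
- arm.get_obs(): the state, without advancing time (a new reading comes with each control period).
- arm.camera(name): name is "side" or "top"; returns a dict with "image" (420x560x3 uint8, red, green, blue), "z_map" (420x560 float32, mm along the optical axis (not along the pixel's ray), 0 where there is no reading), "fx", "fy", "cx", "cy" (pixels), "D" ([k1, k2, p1, p2, k3] as OpenCV has them; the pictures are not rectified), "xyz" and "orientation" of the camera in the world. Camera axes: x right, y up, looking along -z (the intrinsics and any distortion apply to the point x, -y, -z); pixel columns grow to the right and rows downward; lengths in mm; the calibration is good to about 2 mm. A picture is of the moment at which its call begins.
- arm.close_job(): hands the job in, once; it reports no verdict.
The state is a dict: "t": time; "joint_positions": joint angles; "joint_vel": joint speeds; "joint_torque": joint torques, N m; "tool_pos": TCP position; "tcp_rot": TCP orientation; "force": force on the tool from outside, world axes, zero at the start; "torque": the same for the moment, N m; "finger_gap": opening from 0.0 (shut) to 1.0 (fully open).
Only numpy, scipy, OpenCV 4.12 (cv2) and the standard library are available. Lean on these libraries where they do the work, as an engineer would, in place of code of your own. Each camera call takes 0.05 s, during which the arm holds its last target.

### The job

Start the stirrer in the safe order: with a closed fingertip, gently press the green key (mains), then the blue key (stirring), then the orange key (heating), each all the way in, where it stays. Leave the black key out, do not disturb the bottle, jar and spatula around the stirrer, and finish clear of everything.

Things in the scene. Friction and masses are not known exactly. Their poses are not given: they have to be found in the camera images.
- stirrer: Off-white hotplate stirrer that does not move, 300 x 210 mm and 65 mm high over its flat key panel. Origin under its centre on the table; its own x axis points away from the panel (the keys lie 95 mm to -x), y along the key row, z up. Behind the keys, centred 55 mm to +x, a round dark hotplate (radius 80 mm, top at 83 mm) carries a low aluminium vial block with white caps up to 115 mm.
- key_green (a joint): Travel of the green key's latch in m: 0 = out, 0.006 = all the way in. It slides straight down against about 2 N of friction and stays where it is left. The cap sits on it on a rubber cushion (1.2 N per mm, at most 9 mm), so it gives about 1.5 mm before the key moves, and after about 7.5 mm, when the key is in, it stiffens softly: 4 to 6 N is plenty, 20 N is too hard.
- key_green_top (a point): Centre of the top face of the green key, a 34 x 28 mm flat rectangular cap (34 along the stirrer's x, 28 along its row). It stands 18 mm above the panel when out (83 mm above the table), 12 mm when left in (77 mm). Four keys stand in one row, 46 mm apart, in any order of colours.
- key_blue (a joint): Travel of the blue key's latch in m: 0 = out, 0.006 = all the way in. It slides straight down against about 2 N of friction and stays where it is left. The cap sits on it on a rubber cushion (1.2 N per mm, at most 9 mm), so it gives about 1.5 mm before the key moves, and after about 7.5 mm, when the key is in, it stiffens softly: 4 to 6 N is plenty, 20 N is too hard.
- key_blue_top (a point): Centre of the top face of the blue key, a 34 x 28 mm flat rectangular cap (34 along the stirrer's x, 28 along its row). It stands 18 mm above the panel when out (83 mm above the table), 12 mm when left in (77 mm). Four keys stand in one row, 46 mm apart, in any order of colours.
- key_orange (a joint): Travel of the orange key's latch in m: 0 = out, 0.006 = all the way in. It slides straight down against about 2 N of friction and stays where it is left. The cap sits on it on a rubber cushion (1.2 N per mm, at most 9 mm), so it gives about 1.5 mm before the key moves, and after about 7.5 mm, when the key is in, it stiffens softly: 4 to 6 N is plenty, 20 N is too hard.
- key_orange_top (a point): Centre of the top face of the orange key, a 34 x 28 mm flat rectangular cap (34 along the stirrer's x, 28 along its row). It stands 18 mm above the panel when out (83 mm above the table), 12 mm when left in (77 mm). Four keys stand in one row, 46 mm apart, in any order of colours.
- key_black (a joint): Travel of the black key's latch in m: 0 = out, 0.006 = all the way in. It slides straight down against about 2 N of friction and stays where it is left. The cap sits on it on a rubber cushion (1.2 N per mm, at most 9 mm), so it gives about 1.5 mm before the key moves, and after about 7.5 mm, when the key is in, it stiffens softly: 4 to 6 N is plenty, 20 N is too hard.
- key_black_top (a point): Centre of the top face of the black key, a 34 x 28 mm flat rectangular cap (34 along the stirrer's x, 28 along its row). It stands 18 mm above the panel when out (83 mm above the table), 12 mm when left in (77 mm). Four keys stand in one row, 46 mm apart, in any order of colours.
- bottle_mid (a point): Middle of a loose amber bottle, 52 mm in diameter, 95 mm high, standing to the +y side of the stirrer. Not to be disturbed.
- jar_mid (a point): Middle of a loose white jar with a blue cap, 48 mm in diameter, 55 mm high, standing to the -y side of the stirrer. Not to be disturbed.
- spatula: A loose lab spatula 160 mm long with a grey handle, lying in front of the key panel on the table. Origin on its underside, about mid-length; x along its length. Not to be disturbed.

How it is judged:
By the outcome, as a careful person would: the job done as asked, in the order asked, and still so for the second after the job is handed in, with the robot touching nothing.
It also fails if it takes over 42 s, if anything falls off the work surface, if the arm or the gripper's body presses on something with over 40 N, if the wrist force passes 120 N, or if a joint passes its speed limit or range.

## Working session

There is one attempt and no reset: what is moved stays moved. The work goes in short steps, Python scripts to look and compute and a shell command to move; the robot and the scene stay as the last step left them, time stands still between calls to the robot, and variables do not carry over. Pictures are saved under pics/ and viewed, and the job is handed in when it is done.

```bash
mkdir -p pics; ls; python3 - <<'E'
from rig import arm
import cv2
print(arm.get_obs(), arm.tcp_to_tips)
for n in("side","top"):
    c=arm.camera(n); cv2.imwrite(f"pics/{n}0.png",c["image"][:,:,::-1])
    print({k:v for k,v in c.items() if k not in("image","z_map")})
    import pickle; pickle.dump(c,open(f"{n}0.pkl","wb"))
E
```

```text
pics
{'t': 0.0, 'joint_positions': array([-73.23642458,  19.13029685,   2.28593727,  84.01371557,
        -0.76895644,  76.96478897,  -3.35262487]), 'joint_vel': array([-0.0191808 ,  0.03504466, -0.03897708, -0.0392276 , -0.00741585,
       -0.05925616, -0.04232938]), 'joint_torque': array([-9.40694117e-04, -6.58565855e+01,  1.36459775e+00, -4.05570531e+01,
        1.66291476e-02,  1.27496867e-02,  4.48578510e-05]), 'tool_pos': array([248.05892263, 600.33724817, 255.41534636]), 'tcp_rot': array([-176.58127352,   89.90645871, -109.0319658 ]), 'force': array([ 0.1575359 , -0.06650328,  0.38323107]), 'torque': array([-0.02324269, -0.00571163, -0.01671088]), 'finger_gap': 1.0001822710700226} 25.0
{'fx': 380.84692380983637, 'fy': 380.84692380983637, 'cx': 280.51591739059734, 'cy': 209.01106714340884, 'D': array([-0.04004784,  0.        ,  0.        ,  0.        ,  0.        ]), 'xyz': array([317.6486908 , 497.36047921, 608.52398174]), 'orientation': array([  43.09622702,   -1.05307341, -151.10336991])}
{'fx': 428.72822958934944, 'fy': 428.72822958934944, 'cx': 273.3108903660322, 'cy': 213.85939046101723, 'D': array([-0.07890865,  0.        ,  0.        ,  0.        ,  0.        ]), 'xyz': array([434.38016264,  36.35497911, 980.56174438]), 'orientation': array([  7.69673286,   0.39319622, -88.84628135])}
```

View pics/side0.png

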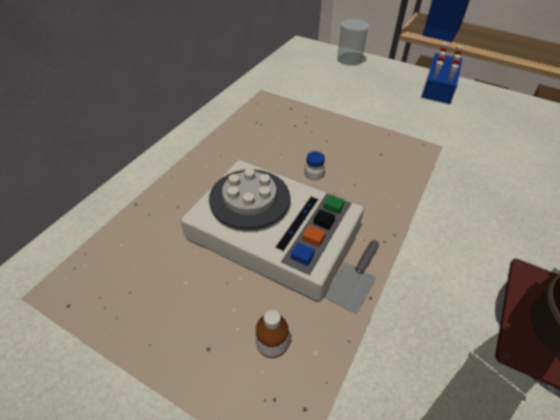

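View pics/top0.png

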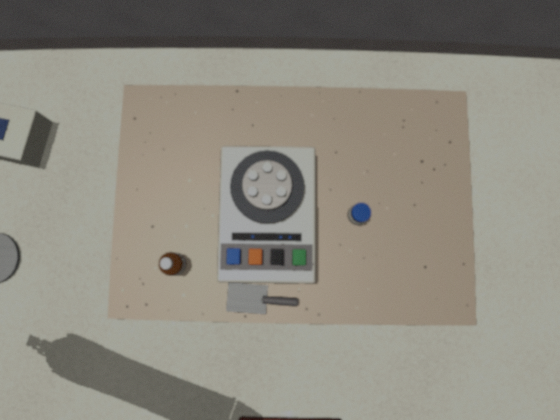

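```bash
cat > h.py <<'E'
import numpy as np,cv2
from scipy.spatial.transform import Rotation as R
def ray(c,uv):
    K=np.array([[c["fx"],0,c["cx"]],[0,c["fy"],c["cy"]],[0,0,1]])
    p=cv2.undistortPoints(np.array([[uv]],float),K,c["D"])[0,0]
    return R.from_euler("xyz",c["orientation"],degrees=True).apply([p[0],-p[1],-1]),c["xyz"]
def onz(c,uv,z):
    d,o=ray(c,uv); return o+d*(z-o[2])/d[2]
def two(a,ua,b,ub):
    d1,o1=ray(a,ua);d2,o2=ray(b,ub)
    s=np.linalg.lstsq(np.c_[d1,-d2],o2-o1,rcond=None)[0]
    p,q=o1+s[0]*d1,o2+s[1]*d2
    return (p+q)/2,np.linalg.norm(p-q)
def masks(c):
    h=cv2.cvtColor(c["image"],cv2.COLOR_RGB2HSV)
    H,S,V=[h[...,i].astype(int) for i in range(3)]
    return dict(green=(H>50)&(H<80)&(S>120)&(V>60),blue=(H>100)&(H<125)&(S>140)&(V>100),orange=(H>3)&(H<18)&(S>185)&(V>150),black=V<32)
def find(c,roi):
    x0,y0,x1,y1=roi;out={}
    for k,m in masks(c).items():
        mm=np.zeros(m.shape,np.uint8);mm[y0:y1,x0:x1]=m[y0:y1,x0:x1]
        n,l,s,ce=cv2.connectedComponentsWithStats(mm)
        out[k]=[(s[i][:5].tolist(),ce[i].round(1)) for i in sorted(range(1,n),key=lambda i:-s[i][4])[:3] if s[i][4]>30]
    return out
E
python3 - <<'E'
import pickle,cv2;from h import *
C={n:pickle.load(open(n+"0.pkl","rb")) for n in("top","side")}
roi=dict(top=(222,246,312,270),side=(285,190,352,270))
for n,c in C.items():
    for k,v in find(c,roi[n]).items():
        print(n,k,[(a,b.tolist(),onz(c,b,83).round(1).tolist()) for a,b in v])
a=cv2.resize(C["top"]["image"][235:320,215:325],None,fx=5,fy=5,interpolation=0)
cv2.imwrite("pics/z1.png",a[...,::-1])
a=cv2.resize(C["side"]["image"][185:315,270:390],None,fx=4,fy=4,interpolation=0)
cv2.imwrite("pics/z2.png",a[...,::-1])
E
```

```text
top green [([296, 251, 9, 13, 67], [300.5, 257.1], [465.6, -13.6, 83.0])]
top blue [([228, 249, 12, 15, 156], [233.2, 256.0], [465.1, 127.0, 83.0])]
top orange []
top black []
side green [([324, 196, 20, 14, 183], [333.3, 202.6], [466.7, -3.4, 83.0])]
side blue [([292, 243, 22, 17, 227], [302.3, 251.0], [466.7, 129.9, 83.0])]
side orange [([305, 226, 19, 15, 160], [313.7, 233.0], [466.9, 84.0, 83.0])]
side black [([314, 211, 20, 18, 252], [323.8, 219.4], [464.7, 45.3, 83.0]), ([290, 212, 17, 22, 120], [297.6, 221.7], [504.2, 74.4, 83.0]), ([285, 232, 8, 14, 51], [287.2, 237.9], [502.8, 117.4, 83.0])]
```

View pics/z1.png

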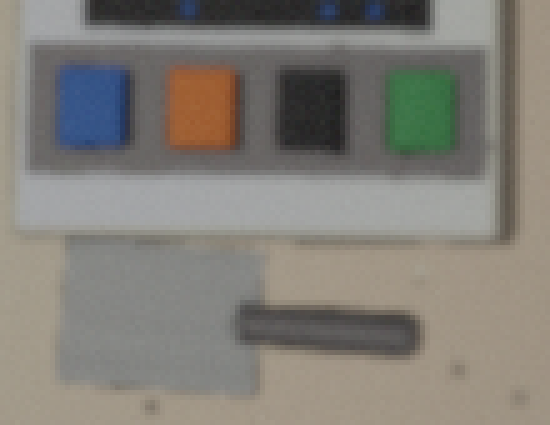

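View pics/z2.png

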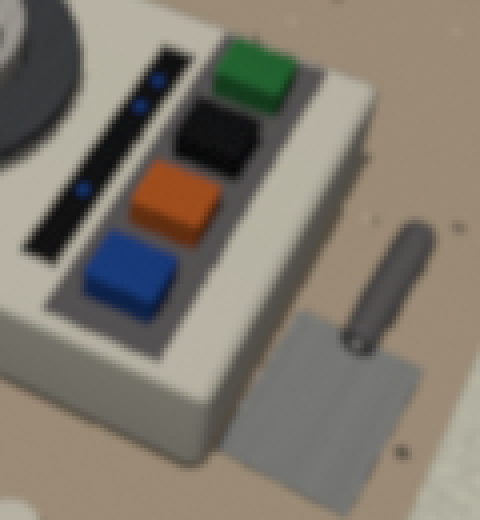

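```bash
python3 - <<'E'
import pickle,cv2;from h import *
C={n:pickle.load(open(n+"0.pkl","rb")) for n in("top","side")}
T=dict(blue=(232.5,255.9),orange=(254.5,256.2),black=(276.3,256.5),green=(298.1,256.3))
S=dict(blue=(302.5,251.1),orange=(313.7,233),black=(323.3,217.5),green=(333.3,202.7))
for k in T: 
    print(k,onz(C["top"],T[k],83).round(1),onz(C["side"],S[k],83).round(1),[np.round(q,1) for q in two(C["top"],T[k],C["side"],S[k])])
for n,uvs in dict(top=[(220.5,147.5),(315,147.5),(314,282),(218.5,282)]).items():
  for uv in uvs: print(onz(C[n],uv,65).round(1))
P=C["top"];print("zmap pts")
for k,uv in T.items():
  u,v=map(int,np.round(uv)); d,o=ray(P,(u,v)); print(k,(o+d*P["z_map"][v,u]).round(1))
S_=C["side"]
for k,uv in S.items():
  u,v=map(int,np.round(uv)); d,o=ray(S_,(u,v)); print(k,(o+d*S_["z_map"][v,u]).round(1))
print(R.from_euler("xyz",[-176.58,89.9,-109.03],degrees=True).as_matrix().round(3))
E
```

```text
blue [465.3 128.4  83. ] [466.3 129.9  83. ] [array([466. , 128.8,  81.6]), np.float64(1.4)]
orange [465.6  82.4  83. ] [466.9  84.   83. ] [array([466.5,  82.7,  81.7]), np.float64(1.7)]
black [465.9  36.9  83. ] [467.5  41.4  83. ] [array([467.4,  37.3,  78.6]), np.float64(2.8)]
green [467.2  -8.5  83. ] [466.6  -3.2  83. ] [array([467.8,  -8.7,  77.3]), np.float64(0.8)]
[703.7 164.8  65. ]
[707.4 -43.8  65. ]
[414.3 -43.8  65. ]
[410.1 158.3  65. ]
zmap pts
blue [465.  129.3  84.1]
orange [466.   83.5  83.2]
black [466.9  37.6  83.8]
green [467.8  -8.3  83.7]
blue [466.8 131.1  84.4]
orange [466.3  84.2  83.6]
black [467.6  42.4  82.5]
green [467.   -2.9  82.2]
[[-0.001 -0.924  0.382]
 [-0.002  0.382  0.924]
 [-1.    -0.    -0.002]]
```

The row runs along y: in the top view blue is at (233,256), orange at (255,256), black at (276,257) and green at (298,256). In world coordinates that puts blue at about (466,129), orange at (466,83), black at (466,38) and green at (467,-8). The bottle is at +y, the jar at -y, and the spatula lies in front of the panel. I'll shut the gripper and travel high towards green.

```bash
python3 -m creep '[[0,-0.01,-0.011,0.03,1],[0,-0.03,-0.033,0.08,1],[0,-0.05,-0.055,0.14,1],[0,-0.07,-0.077,0.2,1],[0,-0.09,-0.1,0.26,1],[0,-0.11,-0.12,0.32,1],[0,-0.13,-0.143,0.38,1],[0,-0.15,-0.165,0.44,1],[0,-0.17,-0.187,0.5,1],[0,-0.19,-0.21,0.56,1],[0,-0.21,-0.23,0.6,1],[0,-0.217,-0.239,0.6,1]]' 30
cat >> h.py <<'E'
def togo(x,y,z,az=0.):
    from rig import arm
    o=arm.get_obs(); M=R.from_euler("xyz",o["tcp_rot"],degrees=True).as_matrix()
    d=np.array([x,y,z])-o["tool_pos"]
    a=np.arctan2(M[1,2],M[0,2])
    print("t",o["t"],"pos",o["tool_pos"].round(1),"F",o["force"].round(2),"gap",round(o["finger_gap"],3))
    print("shift m",(M.T@d/1000).round(4),"yaw rad",round(a-np.radians(az),3))
E
python3 -c "from h import *;togo(466.5,-8,200)"
```

```text
t: 1.3
tool_pos: [358.8, 293.7, 256.4]
tcp_rot: [-7.1, 90.0, 25.7]
force: [0.0, 0.1, 0.5]
finger_gap: -0.001
t 1.3 pos [358.8 293.7 256.4] F [0.05 0.08 0.55] gap -0.001
shift m [ 0.0564 -0.3118 -0.0734] yaw rad 0.574
```

```bash
python3 -m creep '[[0,-0.015,-0.0035,0.03,1],[0,-0.045,-0.0106,0.09,1],[0.005,-0.075,-0.0177,0.15,1],[0.01,-0.105,-0.0247,0.21,1],[0.02,-0.135,-0.0318,0.27,1],[0.03,-0.165,-0.0388,0.33,1],[0.04,-0.195,-0.0459,0.39,1],[0.05,-0.225,-0.053,0.45,1],[0.056,-0.255,-0.06,0.51,1],[0.056,-0.285,-0.067,0.57,1],[0.056,-0.305,-0.072,0.574,1],[0.056,-0.312,-0.0734,0.574,1]]'
python3 -m creep '[[0,0,0,0,1],[0,0,0,0,1],[0,0,0,0,1]]'
python3 - <<'E'
from h import *;togo(466.5,-8,140)
from rig import arm
for n,(x0,y0,x1,y1) in dict(top=(215,180,355,290),side=(240,130,400,270)).items():
    c=arm.camera(n); cv2.imwrite(f"pics/{n}1.png",cv2.resize(c["image"][y0:y1,x0:x1],None,fx=4,fy=4,interpolation=0)[...,::-1])
E
```

```text
t: 2.5
tool_pos: [466.9, -7.4, 200.3]
tcp_rot: [-93.9, 90.0, -93.9]
force: [-0.3, 0.5, -0.0]
finger_gap: -0.004
t: 2.8
tool_pos: [466.5, -3.2, 200.2]
tcp_rot: [143.6, 90.0, 144.0]
force: [-1.0, -0.5, -0.4]
finger_gap: 0.001
t 2.8 pos [466.5  -3.2 200.2] F [-1.04 -0.47 -0.41] gap 0.001
shift m [ 0.0602 -0.0048  0.    ] yaw rad 0.007
```

View pics/side1.png

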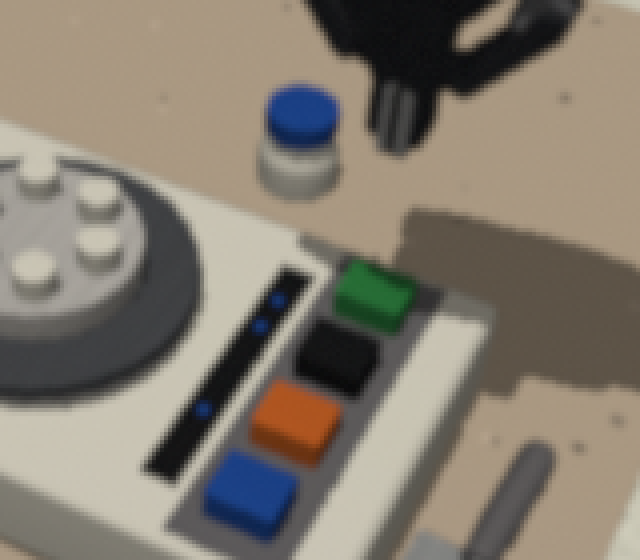

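View pics/top1.png

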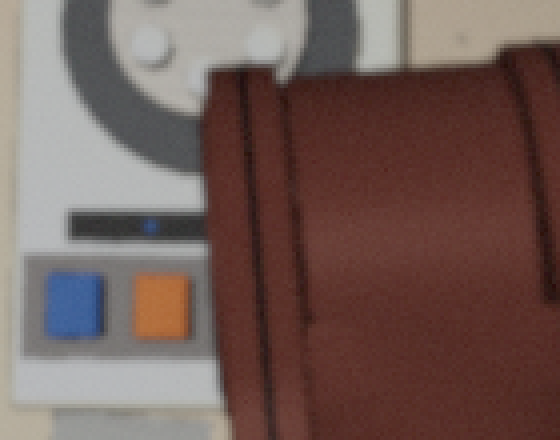

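The side view shows the shut fingertips at about pixel (339,167), above green and still high, with nothing touched. The top view is blocked by the arm. Next I check that the tip agrees with the side camera and descend to hover.

```bash
python3 -m creep '[[0.02,-0.002,0,0.007,1],[0.04,-0.004,0,0.007,1],[0.055,-0.004,0,0.007,1],[0.065,-0.004,0,0.007,1],[0.065,-0.004,0,0.007,1],[0.065,-0.004,0,0.007,1],[0.065,-0.004,0,0.007,1]]'
python3 - <<'E'
from h import *;togo(466.5,-7,112)
from rig import arm
c=arm.camera("side"); x0,y0,x1,y1=270,110,410,250
cv2.imwrite(f"pics/side2.png",cv2.resize(c["image"][y0:y1,x0:x1],None,fx=4,fy=4,interpolation=2)[...,::-1])
# predicted tip pixel
p=arm.get_obs()["tool_pos"]-[0,0,25]
Rm=R.from_euler("xyz",c["orientation"],degrees=True)
for q in (p,[466.5,-7,83],[466.5,-7,p[2]]):
    v=Rm.inv().apply(np.array(q)-c["xyz"]);K=np.array([[c["fx"],0,c["cx"]],[0,c["fy"],c["cy"]],[0,0,1]])
    print(cv2.projectPoints(np.array([[v[0],-v[1],-v[2]]]),np.zeros(3),np.zeros(3),K,c["D"])[0].ravel().round(1))
E
```

```text
t: 3.6
tool_pos: [467.3, -8.2, 136.1]
tcp_rot: [14.7, 89.9, 14.6]
force: [0.5, -0.9, -0.3]
finger_gap: 0.001
t 3.6 pos [467.3  -8.2 136.1] F [ 0.47 -0.86 -0.3 ] gap 0.001
shift m [ 0.0241  0.0012 -0.0009] yaw rad -0.002
[335.8 190.5]
[334.1 201.5]
[335.9 191.1]
```

View pics/side2.png

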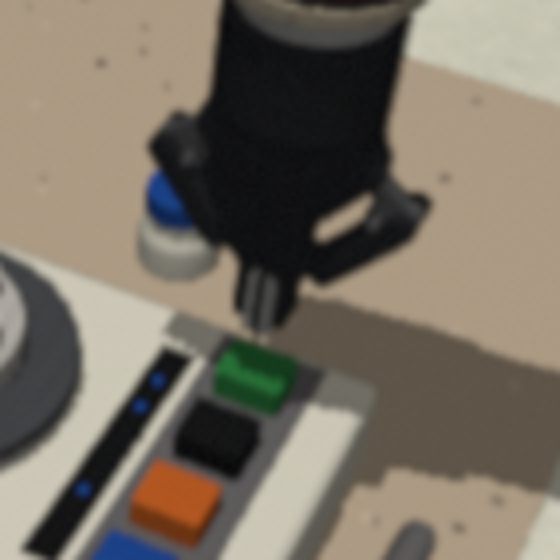

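The tip is seen at (335.4,190.6) against a prediction of (335.8,190.5), so arm and camera agree. Green's centre is at about y = -5 to -8. I descend gently.

```bash
python3 -m creep '[[0.005,-0.001,-0.001,0,1],[0.01,-0.002,-0.001,0,1],[0.015,-0.002,-0.001,0,1],[0.019,-0.002,-0.001,0,1],[0.022,-0.002,-0.001,0,1],[0.024,-0.002,-0.001,0,1],[0.024,-0.002,-0.001,0,1],[0.024,-0.002,-0.001,0,1]]'
python3 -c "from h import *;togo(466.5,-6,104)"
```

```text
t: 4.45
tool_pos: [465.9, -10.4, 111.4]
tcp_rot: [-55.5, 90.0, -55.6]
force: [0.9, 0.3, 0.6]
finger_gap: -0.001
t 4.45 pos [465.9 -10.4 111.4] F [0.87 0.29 0.56] gap -0.001
shift m [0.0074 0.0044 0.0006] yaw rad -0.002
```

```bash
python3 -m creep '[[0,0.003,0,0,1],[0,0.005,0,0,1],[0.001,0.005,0,0,1],[0.003,0.005,0,0,1],[0.004,0.005,0,0,1],[0.005,0.005,0,0,1],[0.006,0.005,0,0,1],[0.007,0.005,0,0,1],[0.007,0.005,0,0,1]]'
python3 -c "from h import *;togo(466.5,-6,98)"
```

```text
t: 5.35
tool_pos: [465.8, -5.3, 104.2]
tcp_rot: [-176.6, 90.0, -176.7]
force: [-0.4, 0.9, 0.9]
finger_gap: 0.001
t 5.35 pos [465.8  -5.3 104.2] F [-0.4   0.91  0.87] gap 0.001
shift m [ 0.0062 -0.0007  0.0007] yaw rad -0.002
```

```bash
python3 -m creep '[[0.001,0,0,0,1],[0.002,0,0,0,1],[0.003,0,0,0,1],[0.004,0,0,0,1],[0.004,0,0,0,1],[0.004,0,0,0,1]]'
python3 -m creep '[[0.001,0,0,0,1],[0.002,0,0,0,1],[0.002,0,0,0,1],[0.002,0,0,0,1]]'
python3 -c "from h import *;togo(466.5,-6,98)"
```

```text
t: 5.95
tool_pos: [465.8, -5.3, 100.3]
tcp_rot: [-90.3, 90.0, -90.4]
force: [-0.4, 1.2, 1.3]
finger_gap: -0.003
t: 6.35
tool_pos: [465.8, -5.4, 98.4]
tcp_rot: [12.1, 90.0, 11.9]
force: [-2.0, 0.9, 3.9]
finger_gap: -0.001
t 6.35 pos [465.8  -5.4  98.4] F [-2.05  0.85  3.95] gap -0.001
shift m [ 0.0004 -0.0006  0.0007] yaw rad -0.002
```

```bash
python3 -m creep '[[0.0005,0,0,0,1],[0.001,0,0,0,1],[0.001,0,0,0,1],[0.001,0,0,0,1]]'; python3 -m creep '[[0.0005,0,0,0,1],[0.0005,0,0,0,1]]';python3 -m creep '[[0,0,0,0,1]]'
```

```text
t: 6.75
tool_pos: [465.8, -5.3, 97.4]
tcp_rot: [58.0, 90.0, 57.9]
force: [-1.6, 1.3, 6.6]
finger_gap: -0.006
t: 6.95
tool_pos: [465.8, -5.3, 96.9]
tcp_rot: [51.7, 90.0, 51.6]
force: [-0.8, 1.4, 7.0]
finger_gap: 0.0
t: 7.05
tool_pos: [465.8, -5.3, 96.9]
tcp_rot: [74.4, 90.0, 74.3]
force: [-2.2, 1.3, 6.4]
finger_gap: 0.001
```

The push-back is steady at about 6.5 N, past the end of travel. I retreat straight up and move over to blue.

```bash
python3 -m creep '[[-0.005,0,0,0,1],[-0.015,0,0,0,1],[-0.03,0,0,0,1],[-0.043,0,0,0,1],[-0.043,0.01,0,0,1],[-0.043,0.03,0,0,1],[-0.043,0.055,0,0,1],[-0.043,0.08,0,0,1],[-0.043,0.105,0,0,1],[-0.043,0.125,0,0,1],[-0.043,0.135,0,0,1],[-0.043,0.135,0,0,1]]'
python3 -m creep '[[0,0,0,0,1],[0,0,0,0,1],[0,0,0,0,1]]'
python3 - <<'E'
from h import *;togo(465.5,129.5,112)
from rig import arm
c=arm.camera("side"); x0,y0,x1,y1=250,140,390,280
cv2.imwrite(f"pics/side3.png",cv2.resize(c["image"][y0:y1,x0:x1],None,fx=4,fy=4,interpolation=2)[...,::-1])
E
```

```text
t: 8.25
tool_pos: [465.7, 131.1, 139.5]
tcp_rot: [-146.0, 90.0, -146.0]
force: [0.1, -1.2, -1.1]
finger_gap: 0.0
t: 8.55
tool_pos: [466.2, 128.7, 139.8]
tcp_rot: [-94.9, 90.0, -95.1]
force: [0.3, 0.6, 0.2]
finger_gap: 0.003
t 8.55 pos [466.2 128.7 139.8] F [0.29 0.63 0.19] gap 0.003
shift m [ 0.0278  0.0008 -0.0007] yaw rad -0.004
```

View pics/side3.png

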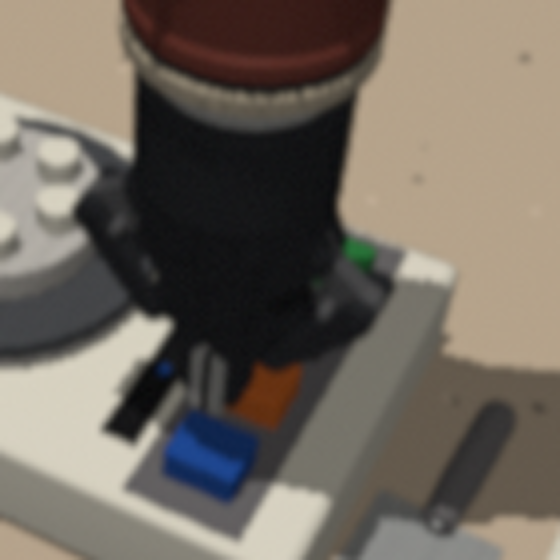

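Tip is at about (303,243), right over blue. The green force fits the model (11.1 mm down less 6 mm travel gives about 6.1 N). Pressing blue.

```bash
python3 -m creep '[[0.008,0.001,0,0,1],[0.016,0.001,0,0,1],[0.023,0.001,0,0,1],[0.027,0.001,0,0,1],[0.029,0.001,0,0,1],[0.031,0.001,0,0,1],[0.033,0.001,0,0,1],[0.035,0.001,0,0,1],[0.036,0.001,0,0,1],[0.037,0.001,0,0,1],[0.038,0.001,0,0,1],[0.038,0.001,0,0,1]]'
python3 -m creep '[[0.001,0,0,0,1],[0.002,0,0,0,1],[0.003,0,0,0,1],[0.003,0,0,0,1],[0.003,0,0,0,1]]'
```

```text
t: 9.8
tool_pos: [466.2, 130.7, 101.8]
tcp_rot: [5.7, 90.0, 5.5]
force: [0.1, 0.2, 2.0]
finger_gap: -0.002
t: 10.3
tool_pos: [466.2, 130.7, 98.9]
tcp_rot: [20.6, 90.0, 20.5]
force: [-0.3, -0.6, 3.3]
finger_gap: 0.002
```

```bash
python3 -c "from h import *;togo(466.2,130.7,97)"; python3 -m creep '[[0.0005,0,0,0,1],[0.001,0,0,0,1],[0.0015,0,0,0,1],[0.002,0,0,0,1],[0.002,0,0,0,1]]'; python3 -m creep '[[0,0,0,0,1]]'
```

```text
t 10.3 pos [466.2 130.7  98.9] F [-0.33 -0.61  3.26] gap 0.002
shift m [0.0019 0.     0.    ] yaw rad -0.002
t: 10.8
tool_pos: [466.2, 130.7, 97.0]
tcp_rot: [32.4, 90.0, 32.3]
force: [-0.6, -0.2, 6.5]
finger_gap: -0.002
t: 10.9
tool_pos: [466.2, 130.7, 97.0]
tcp_rot: [25.1, 90.0, 25.0]
force: [-1.1, -0.7, 5.6]
finger_gap: 0.001
```

Blue gives the same 6 N at the stop. I lift high to check both keys before orange.

```bash
python3 -m creep '[[-0.005,0,0,0,1],[-0.02,0,0,0,1],[-0.04,0,0,0,1],[-0.065,0,0,0,1],[-0.09,-0.005,0,0,1],[-0.115,-0.02,0,0,1],[-0.14,-0.035,0,0,1],[-0.155,-0.044,0,0,1],[-0.163,-0.047,0,0,1],[-0.163,-0.047,0,0,1],[-0.163,-0.047,0,0,1],[-0.163,-0.047,0,0,1]]'
python3 - <<'E'
from h import *;togo(466,83.5,140)
from rig import arm
c=arm.camera("side"); x0,y0,x1,y1=250,120,390,260
cv2.imwrite(f"pics/side4.png",cv2.resize(c["image"][y0:y1,x0:x1],None,fx=4,fy=4,interpolation=2)[...,::-1])
for k,v in find(c,(285,190,352,270)).items():
  for a,b in v[:1]:
    zs=[]
    for du in(-1,0,1):
      for dv in(-1,0,1):
        u,w=int(round(b[0]))+du,int(round(b[1]))+dv; d,o=ray(c,(u,w)); zs.append((o+d*c["z_map"][w,u])[2])
    print(k,a,b,np.round(np.median(zs),1))
E
```

```text
t: 12.1
tool_pos: [465.4, 84.2, 258.7]
tcp_rot: [-150.1, 89.9, -150.2]
force: [-0.2, -0.2, 0.5]
finger_gap: 0.002
t 12.1 pos [465.4  84.2 258.7] F [-0.16 -0.25  0.47] gap 0.002
shift m [ 0.1187 -0.0006  0.0008] yaw rad -0.001
blue [291, 245, 23, 18, 241] [302.2 253.5] 77.8
orange [304, 226, 20, 15, 189] [313.8 233.2] 82.2
black [313, 210, 22, 20, 296] [323.8 219.1] 82.6
```

View pics/side4.png

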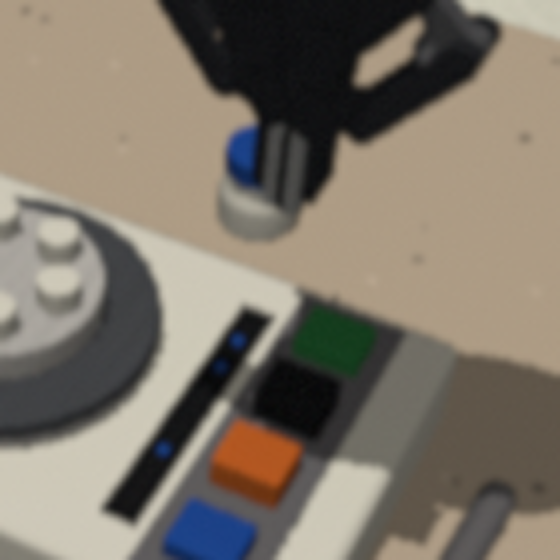

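The picture shows blue low (z 77.8) and orange and black out (about 82.5). Green, near zoom (335,340) and in shadow, looks low. I check green by depth and start down onto orange.

```bash
python3 - <<'E'
from h import *
from rig import arm
c=arm.camera("side")
for n,(u,v) in dict(green=(333,205),black=(323,218)).items():
  print(n,np.median([(lambda r:(r[1]+r[0]*c["z_map"][v+j,u+i])[2])(ray(c,(u+i,v+j))) for i in(-2,-1,0,1,2) for j in(-1,0,1)]).round(1))
E
python3 -m creep '[[0.01,-0.0005,0.0005,0,1],[0.03,-0.0005,0.0005,0,1],[0.055,-0.0005,0.0005,0,1],[0.08,-0.0005,0.0005,0,1],[0.1,-0.0005,0.0005,0,1],[0.115,-0.0005,0.0005,0,1],[0.12,-0.0005,0.0005,0,1],[0.12,-0.0005,0.0005,0,1],[0.12,-0.0005,0.0005,0,1],[0.12,-0.0005,0.0005,0,1]]'
python3 -c "from h import *;togo(466,83.5,97)"
```

```text
green 76.1
black 82.3
t: 13.2
tool_pos: [467.0, 83.3, 140.5]
tcp_rot: [26.5, 89.9, 26.4]
force: [-0.4, -0.0, 0.7]
finger_gap: -0.003
t 13.2 pos [467.   83.3 140.5] F [-0.44 -0.04  0.68] gap -0.003
shift m [ 0.0435  0.0002 -0.001 ] yaw rad -0.002
```

Green is in (76), black is out (82). Pressing orange.

```bash
python3 -m creep '[[0.008,0,0,0,1],[0.016,0,0,0,1],[0.023,0,0,0,1],[0.027,0,0,0,1],[0.03,0,0,0,1],[0.032,0,0,0,1],[0.034,0,0,0,1],[0.036,0,0,0,1],[0.037,0,0,0,1],[0.038,0,0,0,1],[0.039,0,0,0,1],[0.039,0,0,0,1]]'
python3 -m creep '[[0.001,0,0,0,1],[0.002,0,0,0,1],[0.003,0,0,0,1],[0.003,0,0,0,1],[0.003,0,0,0,1]]'
python3 -c "from h import *;togo(466,83.5,97)"
```

```text
t: 14.4
tool_pos: [466.5, 83.1, 100.8]
tcp_rot: [-81.4, 90.0, -81.5]
force: [-1.5, -0.4, 1.9]
finger_gap: 0.001
t: 14.9
tool_pos: [466.6, 83.2, 97.9]
tcp_rot: [22.9, 90.0, 22.8]
force: [-1.9, -1.4, 4.4]
finger_gap: 0.003
t 14.9 pos [466.6  83.2  97.9] F [-1.88 -1.37  4.35] gap 0.003
shift m [ 0.0009  0.0003 -0.0006] yaw rad -0.002
```

```bash
python3 -m creep '[[0.0005,0,0,0,1],[0.001,0,0,0,1],[0.001,0,0,0,1],[0.001,0,0,0,1]]'
python3 -m creep '[[-0.005,0,0,0,1],[-0.02,0,0,0,1],[-0.04,0,0,0,1],[-0.065,0,0,0,1],[-0.09,0,0,0,1],[-0.115,0,0,0,1],[-0.14,0,0,0,1],[-0.155,0,0,0,1],[-0.163,0,0,0,1],[-0.163,0,0,0,1],[-0.163,0,0,0,1],[-0.163,0,0,0,1]]'
cat > chk.py <<'E'
import sys;from h import *;togo(466,83.5,140)
from rig import arm
c=arm.camera("side"); x0,y0,x1,y1=230,120,390,270
cv2.imwrite(sys.argv[1],cv2.resize(c["image"][y0:y1,x0:x1],None,fx=4,fy=4,interpolation=2)[...,::-1])
for n,(u,v) in dict(green=(333,205),black=(323,218),orange=(313,235),blue=(302,253)).items():
  print(n,np.median([(lambda r:(r[1]+r[0]*c["z_map"][v+j,u+i])[2])(ray(c,(u+i,v+j))) for i in(-2,-1,0,1,2) for j in(-1,0,1)]).round(1))
E
python3 chk.py pics/side5.png
```

```text
t: 15.3
tool_pos: [466.6, 83.2, 97.0]
tcp_rot: [29.4, 90.0, 29.3]
force: [-1.7, -2.2, 6.1]
finger_gap: 0.001
t: 16.5
tool_pos: [466.0, 83.0, 258.8]
tcp_rot: [-151.1, 89.9, -151.2]
force: [-0.1, 0.7, 0.1]
finger_gap: 0.002
t 16.5 pos [466.   83.  258.8] F [-0.12  0.68  0.06] gap 0.002
shift m [0.1188 0.0006 0.0002] yaw rad -0.002
green 75.8
black 82.2
orange 77.1
blue 77.7
```

View pics/side5.png

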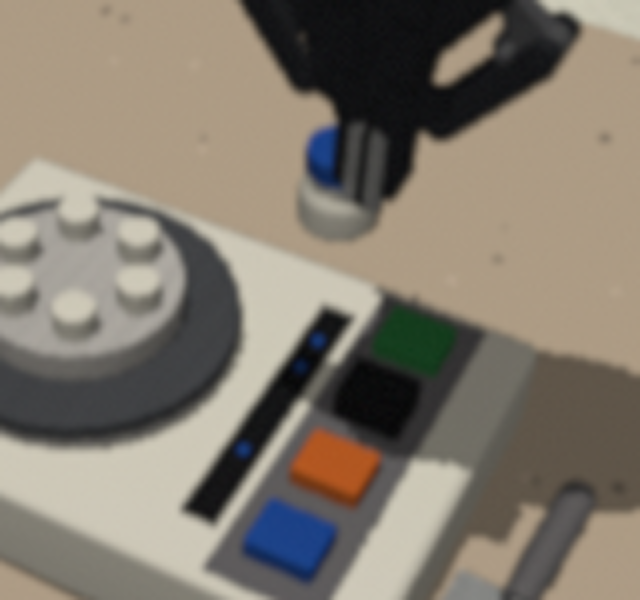

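Green (zoom 415,338), orange (335,465) and blue (290,540) stand low, and black (378,398) stands out. The arm is well clear above. I hand in.

```bash
python3 -m creep '[[0,0,0,0,1],[0,0,0,0,1],[0,0,0,0,1]]'; python3 -c "
from rig import arm
print(arm.close_job())"
```

```text
t: 16.85
tool_pos: [466.4, 83.1, 259.7]
tcp_rot: [-145.2, 90.0, -145.3]
force: [0.2, 0.3, 0.6]
finger_gap: 0.003
the job is handed in; nothing more can be done
None
```

I pressed green, then blue, then orange with the shut fingertips, each to about 6–7 N, and handed the job in at 16.85 s.

- **Keys:** the last side-camera depth check put the cap tops at 75.8 mm (green), 77.7 mm (blue) and 77.1 mm (orange), against 77 mm for a key that is in. Black read 82.2 mm against 83 mm for out.
- **Clear of everything:** the arm finished with its fingertips about 150 mm above the keys and only noise on the force reading.
- **Surroundings:** the arm stayed well above the bottle, jar and spatula. The jar and the part of the spatula in the last picture look undisturbed. I did not measure them again, and the bottle was outside that picture.
- **Disagreement:** the two cameras differed by up to about 5 mm on where green sits along the row, so I pressed green between the two estimates, closer to the side camera's. On the first approach I shifted 2 mm the wrong way in y and corrected it before touching the key.

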